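# Change over the shaker's vial block

## Robot

A 6-joint arm with a two-finger parallel gripper is mounted at the origin on the work surface. World frame = base frame: x ahead of the robot, y to its left, z up, the work surface at z = 0. Lengths are in mm, angles in rad, forces in N, time in s.
With the tool pointing down it reaches from about 275 to 750 mm from the base axis. Payload 10.2 kg.
Tool frame: the origin (TCP) lies midway between the tips of the shut fingers; the grasp point (between the pads) lies 19 mm behind it; z points along the fingers, y is the direction in which the jaws open and shut (so a half turn about z gives the same grasp; the last joint's range is limited). The gripper opens to 85 mm and grips with 20 to 120 N. Pads are 22 mm wide; open, the fingers measure 114 mm over their backs; the gripper's body (76 mm by 85 mm) begins 54 mm behind the grasp point. The pads swing forward as they close: fully open they stand 13 mm farther back than shut.
Start: joints at [-1.37, 0.313, 1.498, -0, 1.331, -0.223], TCP at [215.883, -478.566, 231.294] pointing down, gripper open.
Joint ranges: [-2.94, 2.94], [-0.97, 2.17], [0.19, 2.56], [-1.23, 4.37], [0.02, 3.11], [-2.88, 2.88]. Speed limits (rad/s): [2.39, 2.39, 3.01, 3.14, 3.14, 3.14].

## Interface

Orientations are given as a unit quaternion [w, x, y, z].
In Python, from rig import sense, capture, finish_job, search_frame, trace gives the robot as it stands.
- The arm moves only by the tool arm_command, never from a script. Its argument "steps" is one flat list of numbers, 5 for each row, row after row: the shift along the world's x, y, z in units of 50 mm (1.0 is 50 mm), then the turn about the world's z in units of 5 degrees (1.0 is 5 degrees), then the opening in per cent of the stroke, from 0 (shut) to 100 (fully open). In form: [dx, dy, dz, twist, fingers, dx, dy, dz, twist, fingers, ...]. A call has 1 to 5 rows; each row shifts and turns the commanded pose from where the row before left it; what a row does not reach is not made up. A row lasts 1/8 s, in which the tool goes at most 62.5 mm and 10.7 degrees, less where a joint would pass 70% of its speed; a pose out of reach is approached as far as the arm can. A call is refused whole if a number of a shift passes 1 or a number of a turn 1, either way. A call with a gripper value outside its range is refused whole. The fingers move at their own pace and stop on an object; "grip_force" is the grip in N (left out, the last holds). Time passes only in rows, so rows that do not move let the fingers close. It gives the time, the measured TCP pose, the force and the opening at its end, in the units of the state.
- sense(): the state, without advancing time (a new reading comes with each control period).
- capture(name): name is "scene" or "top" or "wrist"; returns a dict with "frame" (420x560x3 uint8, blue, green, red), "fov_y" (degrees; the focal length in pixels is half the picture's height over the tangent of half this angle, whatever the lens; pixels are square), "cx", "cy" (the principal point, pixels), "extrinsics" (4x4, takes a point from world to camera coordinates). Camera axes: x right, y down, z forward; pixel columns grow to the right and rows downward; lengths in mm; the calibration is good to about 2 mm. A picture is of the moment at which its call begins. There is no depth.
- finish_job(): hands the job in, once; it reports no verdict.
Trained networks look in a picture, given as the dict that the camera call returned (one of the last four; its "shot" number tells which), for a name from the list of things; names that differ only in an ending like _2 or _b are one class to them, and where a whole thing is asked for, a point or a joint stands for the part that bears it (a point fixed in the world has none). Each returns a list of dicts, best first, with "score" (0 to 1); they miss things now and then, are a little off and sometimes report something else, mostly with a low value. They report only what shows in the picture. A call takes as long as a camera call. They do not tell look-alikes from the thing itself.
- search_frame(picture, target): "point" ([x, y, z] in mm, in world coordinates, good to about 4 mm: the middle of the surface that is visible of it).
- trace(picture, target): "mask" (420x560 bool, what is visible of it).
The state is a dict: "time_s": time; "joints": joint angles; "dq": joint speeds; "tau": joint torques, N m; "eef_pos": TCP position; "ee_rot": TCP orientation; "force": force on the tool from outside, world axes, zero at the start; "wrist_torque": the same for the moment, N m; "grip_width": opening from 0.0 (shut) to 1.0 (fully open).
Only numpy, scipy, OpenCV 4.12 (cv2) and the standard library are available. Lean on these libraries where they do the work, as an engineer would, in place of code of your own. Each camera call takes 0.05 s, during which the arm holds its last target. There are 200 camera calls.

## Task

Take the stack of aluminium vial blocks apart: stand the square block on the shaker's pad and swing the hold-down arm fully back over it (the arm may be in the way at first), and stand each of the other three on the tray that bears its own outline. Every block ends upright, centred on its outline and lined up with it; leave the glass beaker standing where it is.

Things in the scene. Friction and masses are not known exactly. Their poses are not given: they have to be found in the camera images.
- round_block: Bare aluminium vial block, a round disc 30 mm across and 32 mm high, black bores in its top; at the top of the stack. Origin at the centre of its underside, z up.
- square_block: Bare aluminium vial block, 40 x 40 mm and 32 mm high, four bores; second from the top of the stack, under the round one. Its x and y axes are square to its faces. Origin at the centre of its underside, z up.
- hex_block: Bare aluminium vial block, hexagonal, 58 mm across flats (67 mm over the corners), 32 mm high, seven bores; third in the stack. Its x axis is square to a pair of flats, the other flats lie every 60 degrees from there. Origin at the centre of its underside, z up.
- oblong_block: Bare aluminium vial block, 90 mm along its x axis, 64 mm along y, 32 mm high, eight bores; at the bottom of the stack, on the bench. The blocks lie loosely on one another, up to 3 mm off centre and somewhat turned, 128 mm high in all; each weighs 0.05 to 0.45 kg. Origin at the centre of its underside, z up.
- round_tray: A white flat fixed tray on the bench, 75 x 75 mm and 6 mm thick, with the round outline of its block in grey at its centre, flush. Origin at the centre of its underside, so the block stands at z = 6 mm in the tray's frame.
- hex_tray: A white flat fixed tray on the bench, 90 x 90 mm and 6 mm thick, with the hexagonal outline of its block in grey at its centre, flush. Origin at the centre of its underside, so the block stands at z = 6 mm in the tray's frame. The outline's x axis is square to a pair of its flats.
- oblong_tray: A white flat fixed tray on the bench, 120 x 90 mm and 6 mm thick, with the oblong outline of its block in grey at its centre, flush. Origin at the centre of its underside, so the block stands at z = 6 mm in the tray's frame. The outline is long along x.
- shaker: White bench shaker, fixed, 170 (x) x 150 mm (y), control knob on its -x front; origin at the centre of its underside. On top, centred on the origin, a black rubber pad 84 x 84 mm, its surface at z = 76 mm, with a grey square outline for the square block, lined up with x and y. The hold-down arm, a steel bar 16 mm wide, z = 111 to 119 mm, turns level on a post at x = +72, y = 0.
- holddown (a joint): Angle q of the hold-down arm, found at 0 to 1.7 rad. 0 (stop): over the pad, along the shaker's -x, 3 mm above a block there; it grows swinging to +y; 1.57: along +y, clear of the pad; stop at 1.75. Moves with 1 N, stays put. Its black upright round knob, 18 mm across, 32 mm high (z = 119 to 151 mm in the shaker's frame), is at (72 - 85 cos q, 85 sin q) mm in the shaker's frame.
- beaker: Open empty glass beaker, 54 mm across the rim, 65 mm high, standing on the bench among the trays; to be left standing where it is. Origin at the centre of its underside.
Mind the look-alikes: they are no part of the job. Leave any blue or purple look-alike of the shaker alone.

How it is judged (in metres and radians):
At the end, for the whole second after the job is handed in: Each block stands upright and at rest, round, hexagonal and oblong on their trays, square on the shaker, within 12 mm of the outline's centre and (not the round) within 0.26 rad of lined up, any equivalent way round; the hold-down arm is over the square block, within 0.12 rad of its stop (horizontal distance between round_block and round_tray below 0.012 m and z of round_block in the frame of round_tray between 0.002 and 0.01 m and angle between each of round_block, hex_block, oblong_block, square_block's own z axis and vertical below 0.1 rad and linear speed of each of round_block, hex_block, oblong_block, square_block below 0.02 m/s and angular speed of each of round_block, hex_block, oblong_block, square_block below 0.2 rad/s and horizontal distance between hex_block and hex_tray below 0.012 m and z of hex_block in the frame of hex_tray between 0.002 and 0.01 m and (angle between the x axis of hex_block and the x axis of hex_tray, either way round below 0.26 rad or angle between the x axis of hex_block and the x axis of hex_tray, either way round between 0.787 and 1.307 rad) and horizontal distance between oblong_block and oblong_tray below 0.012 m and z of oblong_block in the frame of oblong_tray between 0.002 and 0.01 m and angle between the x axis of oblong_block and the x axis of oblong_tray, either way round below 0.26 rad and horizontal distance between square_block and shaker below 0.012 m and z of square_block in the frame of shaker between 0.072 and 0.08 m and (angle between the x axis of square_block and the x axis of shaker, either way round below 0.26 rad or angle between the x axis of square_block and the y axis of shaker, either way round below 0.26 rad) and value of joint holddown below 0.12 rad); the robot touches nothing.
It fails at once if the glass beaker is knocked over or shifted by more than 30 mm (angle between beaker's own z axis and vertical above 0.4 rad or distance of beaker from where it was at the start of the episode above 0.03 m).
It also fails if it takes over 141 s, if anything falls off the work surface, if the arm or the gripper's body presses on something with over 40 N, if the wrist force passes 120 N, or if a joint passes its speed limit or range.

## Working session

There is one attempt and no reset: what is moved stays moved. The work goes in short steps, Python scripts to look and compute and a tool call to move; the robot and the scene stay as the last step left them, time stands still between calls to the robot, and variables do not carry over. Pictures are saved under pics/ and viewed, on a budget of 14 in all, crops included, one or two more only if the job needs it, and the job is handed in when it is done.

Besides the shell and the picture viewer there is one more tool, called after "Call:" as a command line: name --argument value ..., lists and objects as JSON in quotes. arm_command: Moves the arm, as the interface text tells. Its arguments: {"type":"object","properties":{"steps":{"type":"array"},"grip_force":{"type":"number"}},"required":["steps"]}

```bash
mkdir -p pics; ls; cat > h.py <<'E'
import numpy as np, cv2
from rig import sense, capture, finish_job, search_frame, trace
def fl(p): return p["frame"].shape[0]/2/np.tan(np.radians(p["fov_y"])/2)
def ray(p,u,v,z):
    "world point at height z on pixel (u,v)"
    E=np.array(p["extrinsics"]);R,t=E[:3,:3],E[:3,3];f=fl(p)
    d=R.T@np.array([(u-p["cx"])/f,(v-p["cy"])/f,1]);c=-R.T@t
    return c+d*(z-c[2])/d[2]
def px(p,X):
    E=np.array(p["extrinsics"]);c=E[:3,:3]@np.array(X,float)+E[:3,3];f=fl(p)
    return np.array([p["cx"]+f*c[0]/c[2],p["cy"]+f*c[1]/c[2]])
NAMES="round_block square_block hex_block oblong_block round_tray hex_tray oblong_tray shaker holddown beaker".split()
E
python3 - <<'E'
from h import *
np.set_printoptions(precision=1,suppress=True)
print(sense())
for n in ("top","scene"):
    p=capture(n); cv2.imwrite(f"pics/{n}0.png",p["frame"])
    E=np.array(p["extrinsics"]);print(n,p["fov_y"],p["cx"],p["cy"],-E[:3,:3].T@E[:3,3])
    for t in NAMES:
        print(t,[(np.array(d["point"]),round(d["score"],2),px(p,d["point"])) for d in search_frame(p,t)][:3])
E
```

```text
pics
{'time_s': 0.0, 'joints': array([-1.4,  0.3,  1.5, -0. ,  1.3, -0.2]), 'dq': array([-0., -0.,  0., -0.,  0.,  0.]), 'tau': array([ -0. , -41.2, -26. ,  -0. ,   0. ,   0. ]), 'eef_pos': array([ 215.8, -478.3,  230.7]), 'ee_rot': array([-0. ,  1. ,  0.2,  0. ]), 'force': array([ 0.6, -1.2,  0.2]), 'wrist_torque': array([ 0., -0.,  0.]), 'grip_width': 1.0001160393108317}
top 45.65140596527006 276.9836217146642 208.96765194308878 [ 313.8   45.1 1652.8]
round_block [(array([617.7,  40.2,   8.4]), 0.54, array([281.2, 155.9])), (array([ 622.8, -143.5,  129.1]), 0.43, array([340.5, 145.5]))]
square_block [(array([ 618.1, -139.4,   94.1]), 0.42, array([338. , 149.2]))]
hex_block [(array([ 615.3, -132.7,   65.9]), 0.49, array([335. , 151.9]))]
oblong_block [(array([ 605.2, -137.8,   34.2]), 0.54, array([335.6, 156.7]))]
round_tray [(array([ 458.3, -186.2,    3.5]), 0.69, array([350.8, 201.8]))]
hex_tray [(array([618. ,  38.2,  10.1]), 0.78, array([281.8, 155.7])), (array([ 579.1, -312.8,   29. ]), 0.67, array([389.1, 163.4]))]
oblong_tray [(array([475.4,  -1.9,   5.3]), 0.96, array([295. 
[... 899 characters left out ...]
 41.8]), 0.52, array([186.1, 360.6])), (array([478.4,  -8.8,   7.6]), 0.15, array([261.8, 262.7]))]
hex_tray [(array([619.2,  36.5,   4.9]), 0.6, array([320.8, 284.9]))]
oblong_tray [(array([477.8,  -7.6,   5.6]), 0.97, array([262. , 262.9])), (array([ 646.7, -161.5,   60.4]), 0.64, array([268.8, 332.4]))]
shaker [(array([475.5, 216.1,  66. ]), 0.9, array([323.5, 197.3])), (array([698.9, 397.6,  70.5]), 0.76, array([441.5, 201.7])), (array([250.9, 293.6,  67. ]), 0.56, array([278.6, 147.6]))]
holddown [(array([524.5, 290.6, 117.5]), 0.83, array([359.8, 176. ])), (array([705.4, 421.7, 117.4]), 0.64, array([453.5, 183.5])), (array([239.6, 313.7, 118.1]), 0.51, array([280.7, 127.6]))]
beaker []
```

```bash
python3 - <<'E'
import cv2
a=cv2.imread("pics/top0.png"); b=cv2.imread("pics/scene0.png")
a=a[80:330,120:440]; cv2.imwrite("pics/v1.png",cv2.resize(a,None,fx=2.4,fy=2.4,interpolation=cv2.INTER_CUBIC))
b=b[90:420,130:530]; cv2.imwrite("pics/v2.png",cv2.resize(b,None,fx=1.8,fy=1.8,interpolation=cv2.INTER_CUBIC))
E
```

```text
(no output)
```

View pics/v1.png

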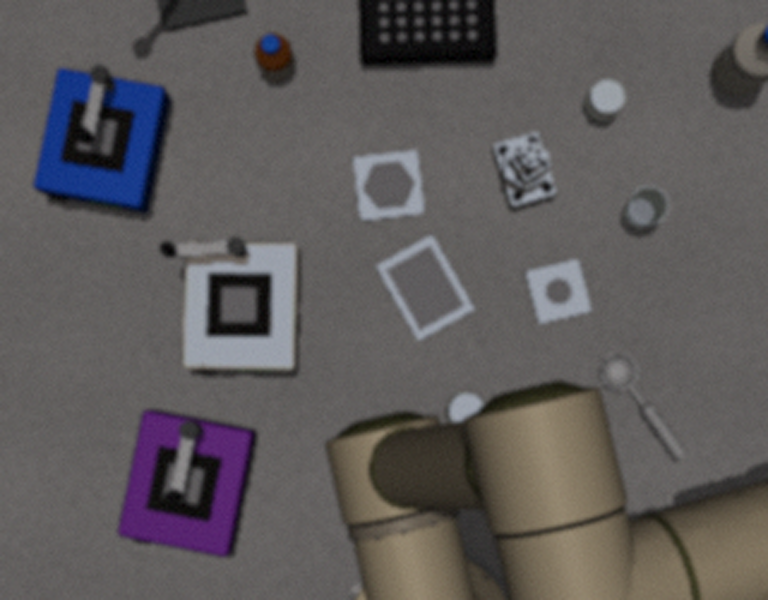

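View pics/v2.png

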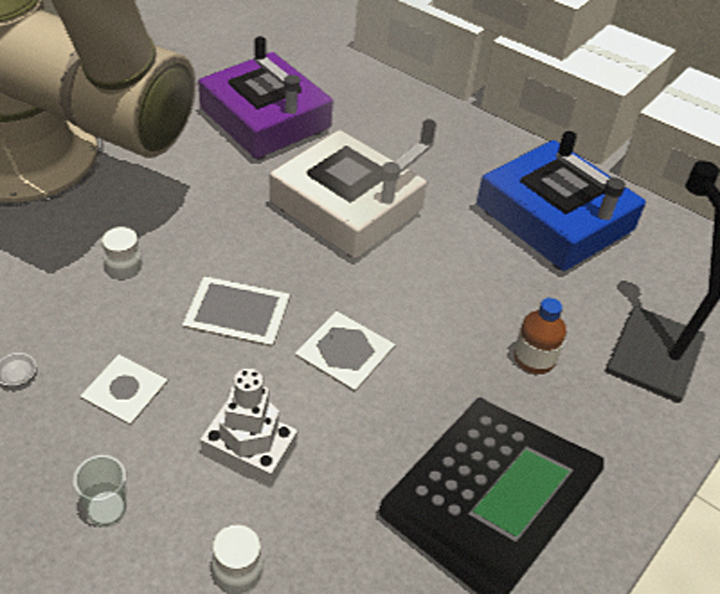

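Top view: the white shaker centre is at crop (241,306), with its post up (+x) and the arm swung out to +y (left). The stack is at (525,170), the hex tray at (390,185), the oblong tray at (425,288), the round tray at (560,292) and the beaker at (645,210). In the scene view the white shaker is the real one, and the blue and purple ones are look-alikes.

```bash
cat >> h.py <<'E'
def near(p,name,xy,r=70):
    for d in trace(p,name):
        m=d["mask"]; v,u=np.nonzero(m)
        if len(u) and np.linalg.norm(ray(p,u.mean(),v.mean(),30)[:2]-xy)<r: return m
def rect(p,m,z):
    "min-area rectangle of the mask, in world mm at height z -> centre, sizes, angle deg of first size"
    c=max(cv2.findContours(m.astype(np.uint8),cv2.RETR_EXTERNAL,cv2.CHAIN_APPROX_NONE)[0],key=cv2.contourArea)[:,0]
    w=np.array([ray(p,*q,z)[:2] for q in c],np.float32)
    return cv2.minAreaRect(w)
E
python3 - <<'E'
from h import *
np.set_printoptions(precision=1,suppress=True)
P={n:capture(n) for n in("top","scene")}
for t,xy,z in(("round_tray",(460,-189),6),("hex_tray",(618,37),6),("oblong_tray",(477,-5),6),("shaker",(460,228),74),("oblong_block",(615,-140),32),("beaker",(579,-312),30),("holddown",(530,290),115)):
  for n,p in P.items():
    m=near(p,t,np.array(xy))
    if m is None: print(t,n,None);continue
    print(t,n,m.sum(),rect(p,m,z))
    if "tray" in t:
        # grey outline: dark pixels inside tray hull
        g=cv2.cvtColor(p["frame"],cv2.COLOR_BGR2GRAY); c=cv2.findContours(m.astype(np.uint8),0,1)[0]
        h=np.zeros_like(g); cv2.fillConvexPoly(h,cv2.convexHull(np.vstack(c)),1)
        h=cv2.erode(h,np.ones((3,3))); k=(h>0)&(g<(g[h>0].min()/2+g[h>0].max()/2.))
        print("   outline",k.sum(),rect(p,k,6))
p=P["top"];g=cv2.cvtColor(p["frame"],cv2.COLOR_BGR2GRAY)
k=(g<50)&(cv2.getRectSubPix(g,(1,1),(0,0))[0,0]>=0); sub=np.zeros_like(k); sub[188:228,200:240]=k[188:228,200:240]
print("pad",sub.sum(),rect(p,sub,76))
E
```

```text
round_tray top 510 ((462.7080993652344, -189.31936645507812), (74.75132751464844, 77.01310729980469), 12.520719528198242)
   outline 82 ((462.3318176269531, -191.7174530029297), (29.74578094482422, 30.013500213623047), 87.88442993164062)
round_tray scene 961 ((464.64324951171875, -189.69436645507812), (77.02124786376953, 75.18927764892578), 12.756604194641113)
   outline 173 ((462.6968994140625, -189.53932189941406), (33.09010696411133, 32.016204833984375), 43.517024993896484)
hex_tray top 650 ((617.1787109375, 40.24186706542969), (91.52710723876953, 86.59336853027344), 7.964324951171875)
   outline 308 ((615.4164428710938, 38.12392044067383), (62.354618072509766, 67.87273406982422), 5.604038238525391)
hex_tray scene 1349 ((619.8658447265625, 39.598636627197266), (93.76168060302734, 94.88835906982422), 4.259882926940918)
   outline 570 ((617.2415161132812, 40.95669174194336), (69.84469604492188, 64.44239807128906), 34.480201721191406)
oblong_tray top 919 ((473.1418151855469, -5.570503234863281), (120.07918548583984, 88.20040893554688), 29.31897735595703)
   outline 592 ((470.87228393
[... 581 characters left out ...]
((596.2003784179688, -153.27780151367188), (27.19535255432129, 64.02706146240234), 7.965694427490234)
oblong_block scene 911 ((636.6693115234375, -154.2152862548828), (98.76844787597656, 81.3541030883789), 16.122604370117188)
beaker top 246 ((572.1863403320312, -310.3661193847656), (50.7860221862793, 61.04606246948242), 43.26957321166992)
beaker scene 897 ((565.2613525390625, -300.793701171875), (53.64870834350586, 84.33904266357422), 70.03067779541016)
holddown top 184 ((524.2588500976562, 282.579345703125), (105.95136260986328, 21.91573143005371), 88.43457794189453)
holddown scene None
pad 354 ((448.4161682128906, 241.9561309814453), (76.55355834960938, 73.2803726196289), 88.4742431640625)
```

Call:
arm_command --steps '[0.9,0.7,0.6,0,100,0.9,0.8,0.6,0,100,0.9,0.8,0,0,100,0.9,0.8,0,0,100,0.9,0.8,0,0,100]'

```text
time_s: 2.52
eef_pos: [437.6, -286.0, 288.5]
ee_rot: [0.0, 0.978, 0.21, 0.0]
force: [0.5, -1.3, 0.8]
grip_width: 1.001
```

Call:
arm_command --steps '[0.9,0.8,0,0,100,0.9,0.8,0,0,100,0.5,0.5,0,0,100,0,0,0,0,100]'

```text
time_s: 3.02
eef_pos: [552.5, -180.6, 287.8]
ee_rot: [-0.0, 0.977, 0.212, -0.0]
force: [-0.2, -0.0, -0.3]
grip_width: 1.0
```

```bash
python3 - <<'E'
from h import *
np.set_printoptions(precision=1,suppress=True)
print(sense()["eef_pos"])
p=capture("wrist"); E=np.array(p["extrinsics"]);print(p["fov_y"],-E[:3,:3].T@E[:3,3],E[2,:3])
for t in NAMES[:4]: print(t,[(np.array(d["point"]),round(d["score"],2),px(p,d["point"])) for d in search_frame(p,t)][:3])
cv2.imwrite("pics/v3.png",p["frame"])
E
```

```text
[ 552.5 -180.6  287.8]
71.98672938068658 [ 621.7 -149.5  429.5] [-0.3 -0.1 -1. ]
round_block [(array([ 626.2, -141.3,  130.6]), 0.92, array([273.1, 107.3]))]
square_block [(array([ 630.6, -153.8,   97.2]), 0.8, array([285.8, 109.3]))]
hex_block [(array([ 637.5, -138.9,   60.9]), 0.75, array([276.2,  98.9]))]
oblong_block [(array([ 648.4, -151.6,   32. ]), 0.73, array([288.9,  96.3]))]
```

View pics/v3.png

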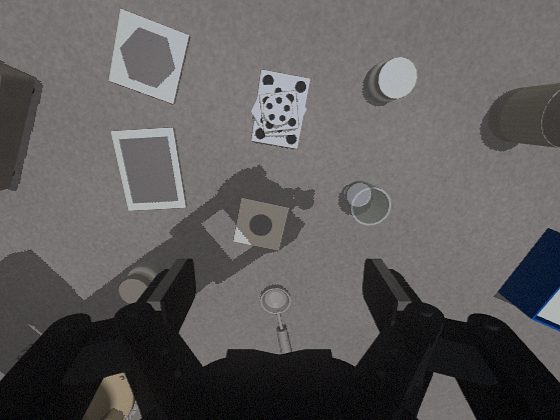

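The stack is at about (281,110). The tray outlines are clear, and the beaker at (370,205) is well away. I'll zoom in on the stack for the yaws.

```bash
python3 - <<'E'
from h import *
p=capture("wrist"); a=p["frame"][60:160,235:335]
import pickle; pickle.dump(p,open("w1.pkl","wb"))
cv2.imwrite("pics/v4.png",cv2.resize(a,None,fx=6,fy=6,interpolation=cv2.INTER_CUBIC))
E
```

```text
(no output)
```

View pics/v4.png

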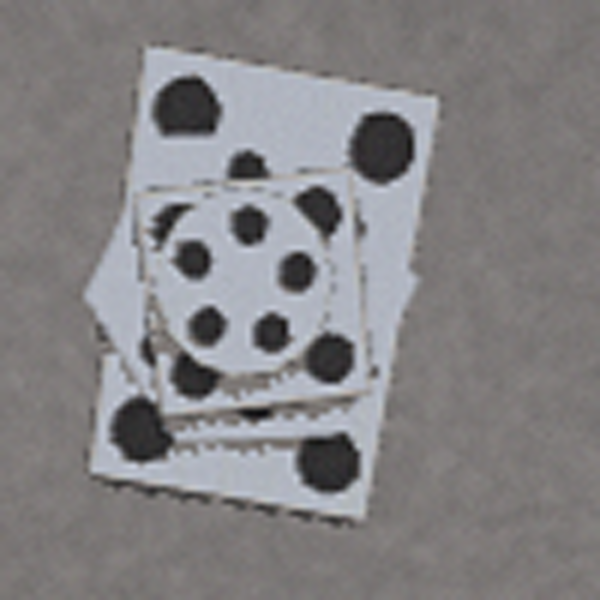

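```bash
python3 - <<'E'
from h import *
import pickle; p=pickle.load(open("w1.pkl","rb")); np.set_printoptions(precision=1,suppress=True)
W=lambda c,z:np.array([ray(p,235+x/6-.4,60+y/6-.4,z)[:2] for x,y in c])
ang=lambda a:np.degrees(np.arctan2(a[1],a[0]))
r=W([(239,283)],128);print("round",r)
s=W([(138,188),(352,170),(378,388),(168,415)],96);print("square",s.mean(0),[ang(s[1]-s[0]),ang(s[2]-s[1]),ang(s[2]-s[3]),ang(s[3]-s[0])],np.linalg.norm(s-np.roll(s,1,0),axis=1))
h=W([(85,297),(416,278)],64);print("hex",h.mean(0),ang(h[1]-h[0]),np.linalg.norm(h[1]-h[0]))
o=W([(148,47),(438,97),(362,520),(92,475)],32);print("obl",o.mean(0),[ang(o[1]-o[0]),ang(o[3]-o[0]),ang(o[2]-o[1]),ang(o[2]-o[3])],np.linalg.norm(o-np.roll(o,1,0),axis=1))
# trays from this picture
g=cv2.cvtColor(p["frame"],cv2.COLOR_BGR2GRAY)
for t,xy in(("hex_tray",(617,39)),("oblong_tray",(473,-6))):
    m=near(p,t,np.array(xy)); print(t,rect(p,m,6) if m is not None else None)
E
```

```text
round [[ 625.9 -145.4]]
square [ 626.5 -148.6] [np.float64(-61.349407705858006), np.float64(-147.65224862177936), np.float64(-58.75281887249276), np.float64(-148.9808816953586)] [39.6 38.5 37.9 39.3]
hex [ 627.2 -146.2] -62.71228512518571 66.2227466635512
obl [ 627.8 -147.9] [np.float64(-74.76926913033971), np.float64(-165.13052919212126), np.float64(-165.23409376647118), np.float64(-75.11104813631283)] [88.5 61.6 88.9 61.5]
hex_tray ((615.598876953125, 37.74970626831055), (90.03386688232422, 90.8476333618164), 5.077981948852539)
oblong_tray ((471.86383056640625, -7.639167785644531), (119.4604721069336, 92.45365142822266), 27.548831939697266)
```

Call:
arm_command --steps '[0.7,0.35,-0.8,0,60,0.77,0.35,-0.8,0,60,0,0,-0.8,0,60,0,0,-0.3,0,60,0,0,0,0,60]' --grip_force 60

```text
time_s: 4.05
eef_pos: [624.6, -147.9, 153.6]
ee_rot: [-0.0, 0.978, 0.21, -0.0]
force: [0.4, -0.3, 0.4]
grip_width: 0.603
```

Call:
arm_command --steps '[0.03,0.05,-0.5,0,60,0,0,-0.4,0,60,0,0,-0.15,0,60,0,0,0,0,60,0,0,0,0,0]'

```text
time_s: 4.68
eef_pos: [626.9, -145.3, 102.3]
ee_rot: [0.001, 0.978, 0.21, 0.001]
force: [0.3, -0.8, 0.3]
grip_width: 0.401
```

Call:
arm_command --steps '[0,0,0,0,0,0,0,0,0,0,0,0,0,0,0,0,0,0.3,0,0]'

```text
time_s: 5.18
eef_pos: [625.9, -144.8, 115.7]
ee_rot: [-0.001, 0.978, 0.21, -0.001]
force: [-0.0, 0.8, -1.1]
grip_width: 0.331
```

Call:
arm_command --steps '[-0.3,0,0.3,0,0,-0.7,-0.2,0,0,0,-0.8,-0.3,0,0,0,-0.8,-0.25,0,0,0,-0.6,-0.15,-0.4,0,0]'

```text
time_s: 5.8
eef_pos: [465.8, -190.9, 112.5]
ee_rot: [0.001, 0.978, 0.21, 0.001]
force: [-0.0, -1.1, -0.9]
grip_width: 0.332
```

Call:
arm_command --steps '[-0.07,0,-0.8,0,0,0,0,-0.5,0,0,0,0,0,0,0]'

```text
time_s: 6.18
eef_pos: [462.4, -189.6, 45.3]
ee_rot: [-0.001, 0.978, 0.21, -0.001]
force: [1.2, -0.1, 0.0]
grip_width: 0.335
```

Call:
arm_command --steps '[0,0,-0.5,0,0,0,0,-0.12,0,0,0,0,0,0,0]'

```text
time_s: 6.55
eef_pos: [463.3, -190.2, 15.7]
ee_rot: [0.0, 0.978, 0.21, 0.0]
force: [-0.3, -0.4, 0.4]
grip_width: 0.332
```

Call:
arm_command --steps '[0,0,-0.05,0,0,0,0,0,0,0]'

```text
time_s: 6.8
eef_pos: [463.1, -190.1, 12.7]
ee_rot: [0.0, 0.978, 0.21, 0.0]
force: [0.2, 0.5, -0.7]
grip_width: 0.333
```

Call:
arm_command --steps '[0,0,-0.04,0,0,0,0,0,0,0]'

```text
time_s: 7.05
eef_pos: [463.2, -190.1, 12.3]
ee_rot: [0.0, 0.978, 0.21, 0.0]
force: [-6.7, 3.8, 22.5]
grip_width: 0.329
```

Call:
arm_command --steps '[0,0,0,0,70,0,0,0,0,70,0,0,0.6,0,70,0,0,0.9,0,70,0,0,0.9,0.4,70]'

```text
time_s: 7.68
eef_pos: [462.7, -189.8, 131.4]
ee_rot: [-0.0, 0.974, 0.228, -0.0]
force: [1.1, -0.5, -1.1]
grip_width: 0.697
```

Call:
arm_command --steps '[0.6,0.2,0.3,0.4,70,0.8,0.25,0,0.4,70,0.8,0.25,0,0,70,0.8,0.15,0,0,70,0.27,0,0,0,70]'

```text
time_s: 8.3
eef_pos: [627.8, -146.5, 144.5]
ee_rot: [-0.0, 0.965, 0.262, -0.0]
force: [-0.1, -0.2, 0.2]
grip_width: 0.697
```

Call:
arm_command --steps '[0,0,0,0,70]'

```text
time_s: 8.43
eef_pos: [626.6, -147.2, 144.5]
ee_rot: [-0.0, 0.965, 0.261, -0.0]
force: [-0.8, 0.5, 0.2]
grip_width: 0.7
```

```bash
python3 - <<'E'
from h import *
np.set_printoptions(precision=1,suppress=True)
for n in ("top","scene","wrist"):
    p=capture(n)
    for t in ("round_block","square_block","hex_block","round_tray"):
        print(n,t,[(np.array(d["point"]),round(d["score"],2)) for d in search_frame(p,t)][:2])
    if n=="wrist": cv2.imwrite("pics/v5.png",p["frame"])
    if n=="scene": cv2.imwrite("pics/v5s.png",cv2.resize(p["frame"][240:380,150:350],None,fx=3,fy=3))
E
```

```text
top round_block []
top square_block []
top hex_block []
top round_tray [(array([ 448.6, -200.8,    7. ]), 0.82), (array([ 578.3, -309.2,   27.9]), 0.29)]
scene round_block [(array([ 471.8, -192.1,   35.9]), 0.69)]
scene square_block [(array([ 636.9, -156.4,   97.1]), 0.92)]
scene hex_block [(array([ 647.7, -161.1,   59.7]), 0.9)]
scene round_tray [(array([ 473.7, -198.7,    3.9]), 0.84), (array([524.8, 286.2, 119.2]), 0.64)]
wrist round_block [(array([ 470.7, -178.7,   30.3]), 0.73), (array([ 554.3, -324.3,   61.4]), 0.73)]
wrist square_block [(array([ 636.4, -147. ,   94.9]), 0.88), (array([ 474.1, -181. ,    1.5]), 0.45)]
wrist hex_block [(array([ 645.3, -131.8,   63.1]), 0.77)]
wrist round_tray [(array([ 471.7, -183.2,    1.8]), 0.74)]
```

View pics/v5s.png

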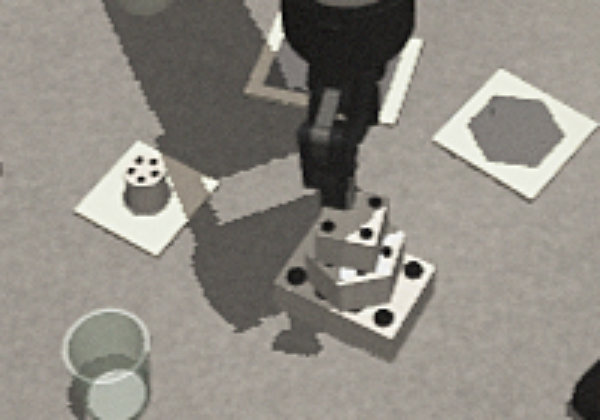

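The round block stands centred on its tray, and the rest of the stack is undisturbed. Next I'll grasp the square block.

Call:
arm_command --steps '[0,0,-0.6,0,70,0,0,-0.6,0,70,0,0,-0.3,0,70,0,0,0,0,60,0,0,0,0,30]'

```text
time_s: 9.8
eef_pos: [627.1, -147.7, 71.9]
ee_rot: [0.001, 0.965, 0.261, 0.001]
force: [-0.3, -0.0, -0.2]
grip_width: 0.453
```

Call:
arm_command --steps '[0,0,0,0,0,0,0,0,0,0,0,0,0,0,0,0,0,0.3,0,0,0,0,0.5,0,0]'

```text
time_s: 10.42
eef_pos: [625.9, -147.3, 110.7]
ee_rot: [-0.001, 0.965, 0.261, -0.001]
force: [0.2, 0.3, -1.5]
grip_width: 0.456
```

Call:
arm_command --steps '[-0.4,0.4,0.8,-0.7,0,-0.6,0.8,0.8,-0.7,0,-0.6,0.9,0,-0.7,0,-0.6,0.9,0,-0.7,0,-0.6,0.9,0,-0.7,0]'

```text
time_s: 11.05
eef_pos: [485.9, 47.9, 190.1]
ee_rot: [0.0, 0.994, 0.11, 0.0]
force: [1.1, -0.1, -1.4]
grip_width: 0.453
```

Call:
arm_command --steps '[-0.6,0.9,0,-0.7,0,-0.6,0.9,0,-0.7,0,-0.6,0.9,0,-0.7,0,-0.36,0.9,0,-0.75,0,0,0.24,0,0,0]'

```text
time_s: 11.68
eef_pos: [377.9, 240.4, 190.2]
ee_rot: [-0.0, 1.0, -0.011, 0.0]
force: [0.2, 0.2, -1.5]
grip_width: 0.455
```

Call:
arm_command --steps '[0,0,0,0,0,0,0,0,0,0]'

```text
time_s: 11.92
eef_pos: [379.6, 237.7, 189.4]
ee_rot: [0.0, 1.0, -0.013, 0.0]
force: [-0.1, -0.4, -1.9]
grip_width: 0.452
```

```bash
python3 - <<'E'
from h import *
import pickle
p=capture("wrist"); pickle.dump((p,sense()),open("w2.pkl","wb"))
cv2.imwrite("pics/v6.png",cv2.resize(p["frame"],None,fx=1.4,fy=1.4))
E
```

```text
(no output)
```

View pics/v6.png

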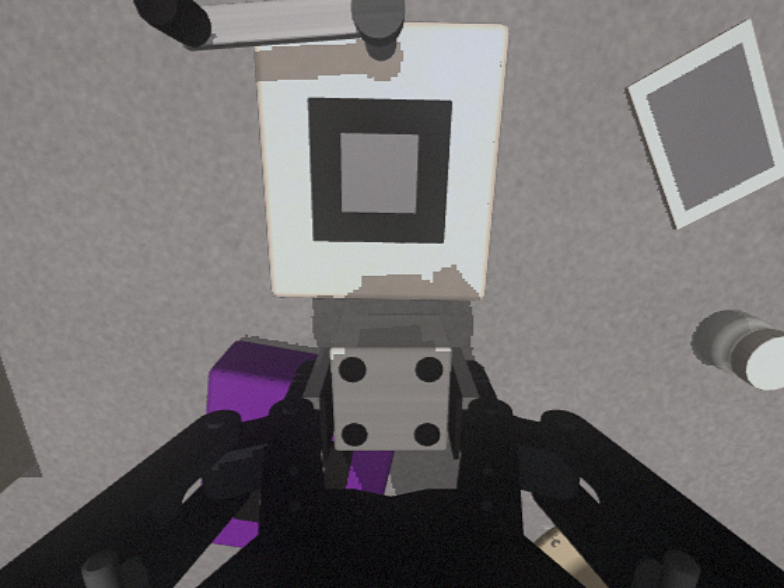

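The pad outline spans (341,134) to (417,213), and the block is held square with its bores showing at (352,370) to (428,434). I'll compute both.

```bash
python3 - <<'E'
from h import *
import pickle; p,s=pickle.load(open("w2.pkl","rb")); np.set_printoptions(precision=1,suppress=True)
W=lambda c,z:np.array([ray(p,x/1.4-.15,y/1.4-.15,z)[:2] for x,y in c])
ang=lambda a:np.degrees(np.arctan2(a[1],a[0]))
for nm,c,z in(("outline",[(341,134),(419,134),(416,213),(342,213)],76),("pad",[(308,98),(452,100),(445,243),(313,240)],76),("body",[(257,30),(509,25),(483,298),(273,297)],74),("bores",[(352,370),(429,370),(427,434),(355,434)],214)):
    w=W(c,z);print(nm,w.mean(0),ang(w[1]-w[0])+90,ang(w[0]-w[3]),np.linalg.norm(w-np.roll(w,1,0),axis=1))
print(s["eef_pos"])
print("knob top",W([(158,10)],151),"post",W([(378,15)],140))
E
```

```text
outline [448.4 241.8] -1.5399474149907917 -2.866533828479968 [46.1 46.  46.1 46.2]
pad [448.9 241.7] -2.265111953115806 -2.834047474541067 [82.5 82.9 83.4 84.1]
body [447.9 241.4] -0.5452521564938735 -3.2768293757221243 [156.1 139.5 159.2 140.7]
bores [379.2 236.9] -1.553225600653775 -0.7737455039207638 [24.5 24.9 24.5 24.6]
[379.6 237.7 189.4]
knob top [[513.5 322.5]] post [[512.9 238.5]]
```

Call:
arm_command --steps '[0.7,0.05,0,0,0,0.69,0.04,-0.3,0,0,0,0,-0.8,0,0,0,0,-0.7,0,0,0,0,-0.15,0,0]'

```text
time_s: 12.6
eef_pos: [448.0, 242.0, 90.2]
ee_rot: [0.001, 1.0, -0.013, -0.002]
force: [0.2, -0.4, -0.5]
grip_width: 0.459
```

Call:
arm_command --steps '[0,0,0,0,0,0,0,0,0,0]'

```text
time_s: 12.85
eef_pos: [449.4, 243.2, 93.3]
ee_rot: [-0.0, 1.0, -0.013, 0.001]
force: [-0.2, -0.1, -1.9]
grip_width: 0.458
```

Call:
arm_command --steps '[-0.02,-0.02,-0.14,0,0,0,0,0,0,0]'

```text
time_s: 13.1
eef_pos: [447.3, 242.0, 84.7]
ee_rot: [0.0, 1.0, -0.013, -0.0]
force: [0.6, -0.0, -1.2]
grip_width: 0.457
```

Call:
arm_command --steps '[0,0,-0.05,0,0,0,0,0,0,0]'

```text
time_s: 13.35
eef_pos: [447.7, 242.2, 83.5]
ee_rot: [0.0, 1.0, -0.013, 0.0]
force: [-5.4, -1.1, 11.9]
grip_width: 0.459
```

Call:
arm_command --steps '[0,0,0,0,70,0,0,0,0,70,0,0,0,0,70,0,0,0.4,0,70,0,0,0.8,0,70]'

```text
time_s: 13.98
eef_pos: [446.8, 241.8, 141.9]
ee_rot: [0.0, 1.0, -0.013, -0.002]
force: [-0.1, 0.0, 0.6]
grip_width: 0.698
```

Call:
arm_command --steps '[-0.2,0.2,0.8,0,70,-0.4,0.4,0.4,0,70,0,0,0,0,60]'

```text
time_s: 14.35
eef_pos: [417.3, 273.1, 203.7]
ee_rot: [-0.001, 1.0, -0.012, 0.001]
force: [0.7, 0.0, -0.5]
grip_width: 0.595
```

```bash
python3 - <<'E'
from h import *
import pickle
p=capture("wrist"); pickle.dump((p,sense()),open("w3.pkl","wb")); print(sense()["eef_pos"])
cv2.imwrite("pics/v7.png",cv2.resize(p["frame"],None,fx=1.4,fy=1.4))
E
```

```text
[417.45343129 272.34756995 202.46397548]
```

View pics/v7.png

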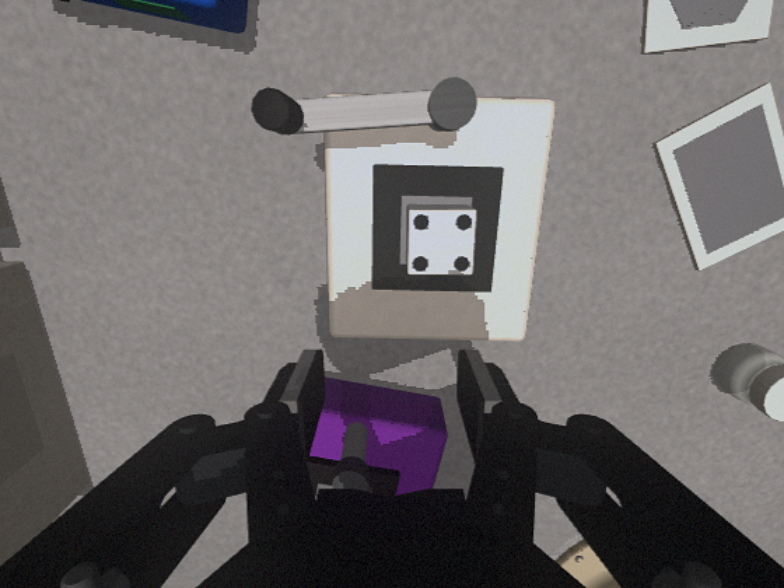

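The square block is standing on the pad, with bores at (421,222) to (462,264). The knob top is at about (272,110) and the post top at (452,103). I'll compute these.

```bash
python3 - <<'E'
from h import *
import pickle; p,s=pickle.load(open("w3.pkl","rb")); np.set_printoptions(precision=1,suppress=True)
W=lambda c,z:np.array([ray(p,x/1.4-.15,y/1.4-.15,z)[:2] for x,y in c])
b=W([(421,222),(464,222),(461,264),(420,263)],108); print("block",b.mean(0))
pd=W([(373,165),(503,168),(491,291),(372,290)],76);print("pad",pd.mean(0),np.degrees(np.arctan2(*(pd[1]-pd[0])[::-1]))+90)
k=W([(272,110)],151)[0];print("knob",k)
S=np.array([448.5,241.7]);a=np.radians(-2)
post=S+72*np.array([np.cos(a),np.sin(a)]);d=k-post;print("post",post,"arm len",np.linalg.norm(d),"q",np.pi-(np.arctan2(d[1],d[0])-a))
q=1.5
for q in np.arange(0,1.8,.15): print(round(q,2),post+85*np.array([np.cos(np.pi-q+a),np.sin(np.pi-q+a)]))
E
```

```text
block [446.9 241.5]
pad [448.7 242.3] -2.642787690754318
knob [516.6 322.5]
post [520.5 239.2] arm len 83.40560789515492 q 1.4898724359605464
0.0 [435.5 242.2]
0.15 [436.9 254.8]
0.3 [440.2 267.1]
0.45 [445.3 278.8]
0.6 [452.  289.6]
0.75 [460.3 299.3]
0.9 [470.  307.6]
1.05 [480.8 314.3]
1.2 [492.4 319.4]
1.35 [504.7 322.7]
1.5 [517.4 324.1]
1.65 [530.1 323.6]
```

Call:
arm_command --steps '[0.7,0.4,0,0,60,0.8,0.4,0,0,60,0.49,0.23,-0.2,0,60,0,0,-0.5,0,60,0,0,0,0,60]' --grip_force 30

```text
time_s: 15.02
eef_pos: [516.5, 322.5, 164.3]
ee_rot: [0.001, 1.0, -0.013, -0.003]
force: [0.4, -0.0, -0.6]
grip_width: 0.598
```

Call:
arm_command --steps '[0,0,0,0,60]'

```text
time_s: 15.15
eef_pos: [517.4, 323.3, 167.8]
ee_rot: [-0.0, 1.0, -0.013, 0.0]
force: [0.3, -0.3, 0.8]
grip_width: 0.596
```

Call:
arm_command --steps '[0,0,-0.5,0,60,0,0,-0.3,0,40,0,0,0,0,30,0,0,0,0,0,0,0,0,0,0]'

```text
time_s: 15.78
eef_pos: [517.2, 324.4, 128.1]
ee_rot: [-0.001, 1.0, -0.013, 0.001]
force: [0.5, 5.3, -2.7]
grip_width: 0.197
```

Call:
arm_command --steps '[0,0,0,0,0,0,0,0,0,0]'

```text
time_s: 16.02
eef_pos: [517.3, 324.4, 128.1]
ee_rot: [-0.001, 1.0, -0.013, 0.001]
force: [0.9, 4.8, -2.4]
grip_width: 0.197
```

Call:
arm_command --steps '[-0.25,-0.03,0,0,0,-0.25,-0.07,0,0,0,-0.23,-0.1,0,0,0,-0.22,-0.13,0,0,0,0,0,0,0,0]'

```text
time_s: 16.65
eef_pos: [467.4, 309.4, 128.0]
ee_rot: [-0.002, 1.0, -0.012, -0.001]
force: [-9.0, 16.0, -1.1]
grip_width: 0.194
```

Call:
arm_command --steps '[-0.19,-0.17,0,0,0,-0.17,-0.19,0,0,0,-0.13,-0.22,0,0,0,-0.1,-0.23,0,0,0,0,0,0,0,0]'

```text
time_s: 17.27
eef_pos: [435.8, 267.3, 127.7]
ee_rot: [-0.0, 1.0, -0.013, -0.005]
force: [-23.0, 6.1, 9.4]
grip_width: 0.201
```

Call:
arm_command --steps '[-0.12,-0.1,0,0,0,-0.06,-0.2,0,0,0,-0.02,-0.2,0,0,0,0,0,0,0,0]'

```text
time_s: 17.77
eef_pos: [428.7, 243.3, 127.8]
ee_rot: [-0.002, 1.0, -0.013, -0.001]
force: [-8.7, 16.2, 0.5]
grip_width: 0.196
```

Call:
arm_command --steps '[0,-0.06,0,0,0,0,0,0,0,0]'

```text
time_s: 18.02
eef_pos: [428.7, 242.8, 127.9]
ee_rot: [-0.005, 1.0, -0.013, -0.001]
force: [-6.8, 33.8, -2.9]
grip_width: 0.195
```

Call:
arm_command --steps '[0,0,0,0,30,0,0,0,0,40,0,0,0.4,0,50,0,0,0.8,0,60,-0.8,0,0.4,0,60]'

```text
time_s: 18.65
eef_pos: [391.7, 238.0, 209.4]
ee_rot: [-0.0, 1.0, -0.014, 0.002]
force: [0.0, 0.5, -0.8]
grip_width: 0.601
```

Call:
arm_command --steps '[-0.8,0,0.4,0,60,0,0,0,0,60]'

```text
time_s: 18.9
eef_pos: [349.4, 238.4, 229.2]
ee_rot: [-0.0, 1.0, -0.012, 0.002]
force: [0.3, 1.0, -0.4]
grip_width: 0.599
```

```bash
python3 - <<'E'
from h import *
import pickle
p=capture("wrist"); pickle.dump((p,sense()),open("w4.pkl","wb")); print(sense()["eef_pos"])
cv2.imwrite("pics/v8.png",cv2.resize(p["frame"],None,fx=1.4,fy=1.4))
E
```

```text
[350.28666571 238.35224233 228.32820222]
```

View pics/v8.png

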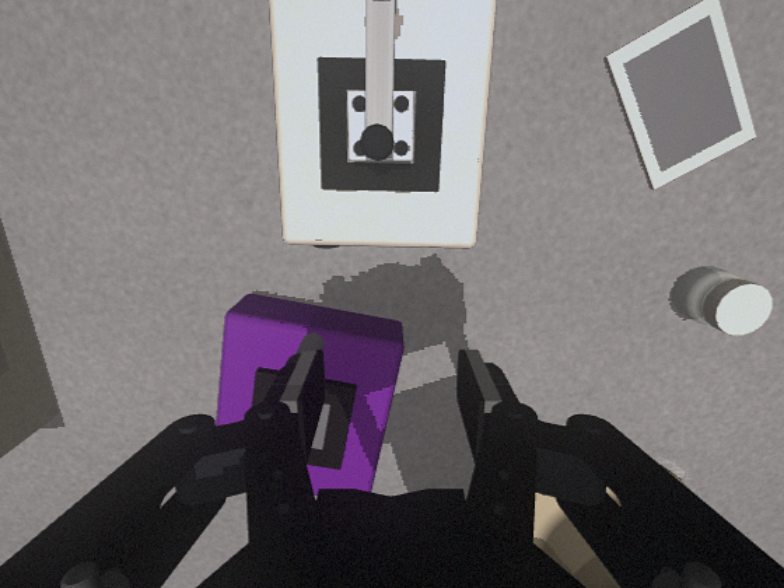

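The hold-down arm lies along the shaker's axis over the square block at its stop (knob at (377,142)). Next is the hex block.

Call:
arm_command --steps '[0.3,-0.6,0,0,60,0.46,-0.9,0,0,60,0.46,-0.9,0,0,60,0.46,-0.9,0,0,60,0.46,-0.9,0,0,80]'

```text
time_s: 19.58
eef_pos: [458.3, 26.0, 226.8]
ee_rot: [0.0, 1.0, -0.013, -0.0]
force: [0.2, 0.3, 0.4]
grip_width: 0.789
```

Call:
arm_command --steps '[0.46,-0.9,0,0,92,0.46,-0.9,0,0,92,0.46,-0.9,0,0,92,0.62,-0.8,0,0,92,0,0,0,0,92]'

```text
time_s: 20.2
eef_pos: [558.1, -150.0, 225.2]
ee_rot: [-0.0, 1.0, -0.015, -0.001]
force: [-0.3, 0.4, -0.4]
grip_width: 0.919
```

```bash
python3 - <<'E'
from h import *
import pickle
p=capture("wrist"); s=sense(); pickle.dump((p,s),open("w5.pkl","wb")); print(s["eef_pos"],s["time_s"],px(p,[627,-146.5,64]))
u,v=px(p,[627,-146.5,50]).astype(int)
x0,y0=max(u-60,0),max(v-60,0); print(x0,y0)
cv2.imwrite("pics/v9.png",cv2.resize(p["frame"][y0:y0+120,x0:x0+120],None,fx=5,fy=5,interpolation=cv2.INTER_CUBIC))
E
```

```text
[ 557.36734386 -148.28161948  225.63209433] 20.25 [272.50158566 122.7348452 ]
212 62
```

View pics/v9.png

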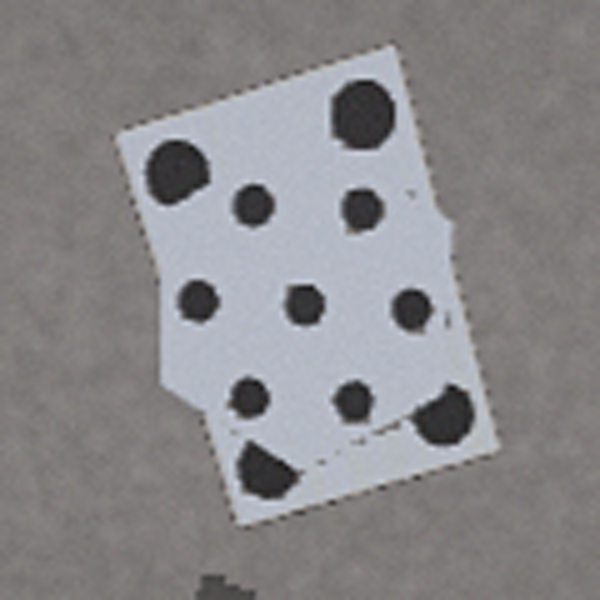

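```bash
python3 - <<'E'
from h import *
import pickle; p,s=pickle.load(open("w5.pkl","rb")); np.set_printoptions(precision=1,suppress=True)
W=lambda c,z:np.array([ray(p,212+x/5-.4,62+y/5-.4,z)[:2] for x,y in c])
b=W([(253,205),(362,209),(412,309),(353,401),(249,397),(198,300)],64);c=b.mean(0)
print("hex",c,W([(305,304)],64),[(np.degrees(np.arctan2(*(q-c)[::-1])))%60 for q in b])
e=W([(160,270),(160,385)],64);print("left edge dir",np.degrees(np.arctan2(*(e[0]-e[1])[::-1])))
o=W([(118,133),(394,45),(497,450),(240,525)],32);print("obl",o.mean(0),np.degrees(np.arctan2(*(o[0]-o[3])[::-1])),np.degrees(np.arctan2(*(o[1]-o[2])[::-1])))
E
```

```text
hex [ 627.2 -146.5] [[ 627.3 -146.6]] [np.float64(26.261151789603346), np.float64(26.01055049228195), np.float64(26.106483960503212), np.float64(25.669513839725823), np.float64(25.967326634424836), np.float64(25.843548860504697)]
left edge dir -3.8121364090343657
obl [ 628.1 -147.9] 14.44411189754816 14.501476605606946
```

Call:
arm_command --steps '[0.7,0.02,-0.5,-0.45,92,0.7,0.02,-0.7,0,92,0,0,-0.8,0,92,0,0,-0.8,0,92,0,0,-0.4,0,92]' --grip_force 60

```text
time_s: 20.88
eef_pos: [625.9, -143.5, 64.6]
ee_rot: [-0.001, 0.999, -0.032, -0.002]
force: [0.2, 0.7, -0.1]
grip_width: 0.92
```

Call:
arm_command --steps '[0,0,0,0,92,0,0,0,0,92]'

```text
time_s: 21.12
eef_pos: [627.5, -144.5, 68.5]
ee_rot: [0.0, 0.999, -0.032, 0.001]
force: [-0.8, 0.8, 0.6]
grip_width: 0.922
```

Call:
arm_command --steps '[0,-0.04,-0.4,0,92,0,0,-0.26,0,92,0,0,0,0,92,0,0,0,0,70,0,0,0,0,50]'

```text
time_s: 21.75
eef_pos: [627.5, -146.5, 35.2]
ee_rot: [0.0, 0.999, -0.032, 0.001]
force: [-1.0, 0.2, -1.0]
grip_width: 0.667
```

Call:
arm_command --steps '[0,0,0,0,30,0,0,0,0,30,0,0,0,0,30,0,0,0.3,0,30,0,0,0.3,0,30]'

```text
time_s: 22.38
eef_pos: [627.0, -146.3, 65.2]
ee_rot: [-0.0, 0.999, -0.032, -0.0]
force: [-0.2, 0.2, -1.8]
grip_width: 0.67
```

Call:
arm_command --steps '[0,0.3,0.5,-0.8,30,-0.05,0.8,0,-0.8,30,-0.1,0.8,0,-0.8,30,-0.07,0.8,0,-0.8,30,0,0.8,0,-0.9,30]'

```text
time_s: 23.0
eef_pos: [615.9, 29.8, 90.3]
ee_rot: [-0.0, 0.977, -0.211, 0.0]
force: [0.3, -0.2, -2.1]
grip_width: 0.665
```

Call:
arm_command --steps '[0,0.2,-0.6,0,30,0,0,-0.6,0,30,0,0,0,0,30,0,0,0,0,30]'

```text
time_s: 23.5
eef_pos: [616.9, 38.3, 31.0]
ee_rot: [-0.0, 0.978, -0.21, 0.001]
force: [0.6, 0.2, -2.6]
grip_width: 0.671
```

Call:
arm_command --steps '[0,0,-0.3,0,30,0,0,-0.06,0,30,0,0,0,0,30,0,0,0,0,30]'

```text
time_s: 24.0
eef_pos: [616.3, 38.6, 11.6]
ee_rot: [-0.0, 0.978, -0.21, 0.0]
force: [-0.3, 0.0, -2.1]
grip_width: 0.668
```

Call:
arm_command --steps '[0,0,-0.05,0,30,0,0,0,0,30]'

```text
time_s: 24.25
eef_pos: [616.4, 38.6, 9.1]
ee_rot: [-0.0, 0.978, -0.21, 0.0]
force: [0.9, 1.1, 0.2]
grip_width: 0.67
```

Call:
arm_command --steps '[0,0,-0.02,0,30,0,0,0,0,90,0,0,0,0,95,0,0,0,0,95,0,0,0.4,0,98]'

```text
time_s: 24.88
eef_pos: [615.2, 38.7, 27.3]
ee_rot: [0.0, 0.978, -0.21, -0.002]
force: [-0.1, 0.2, -0.4]
grip_width: 0.982
```

Call:
arm_command --steps '[0,0,0.8,0,98,-0.2,-0.6,0.8,1,98,-0.2,-0.7,0.8,1,98,-0.2,-0.8,0,1,98,-0.2,-0.8,0,1,98]'

```text
time_s: 25.5
eef_pos: [575.9, -107.6, 149.9]
ee_rot: [0.0, 0.999, -0.035, 0.001]
force: [0.8, -0.3, 0.1]
grip_width: 0.983
```

Call:
arm_command --steps '[-0.2,-0.8,0,1,98,-0.1,0,0,1,98,0,0,0,1,98,0,0,0,0.7,98,0,0,0,0,98]'

```text
time_s: 26.12
eef_pos: [561.2, -146.5, 149.1]
ee_rot: [0.0, 0.992, 0.124, 0.001]
force: [0.9, 0.3, -0.2]
grip_width: 0.981
```

```bash
python3 - <<'E'
from h import *
import pickle
p=capture("wrist"); s=sense(); pickle.dump((p,s),open("w6.pkl","wb")); print(s["eef_pos"],s["ee_rot"],s["time_s"])
cv2.imwrite("pics/v10.png",cv2.resize(p["frame"],None,fx=1.4,fy=1.4))
E
```

```text
[ 561.20459033 -146.45723218  148.83903546] [3.43612255e-04 9.92320753e-01 1.23689694e-01 5.14764078e-04] 26.175
```

View pics/v10.png

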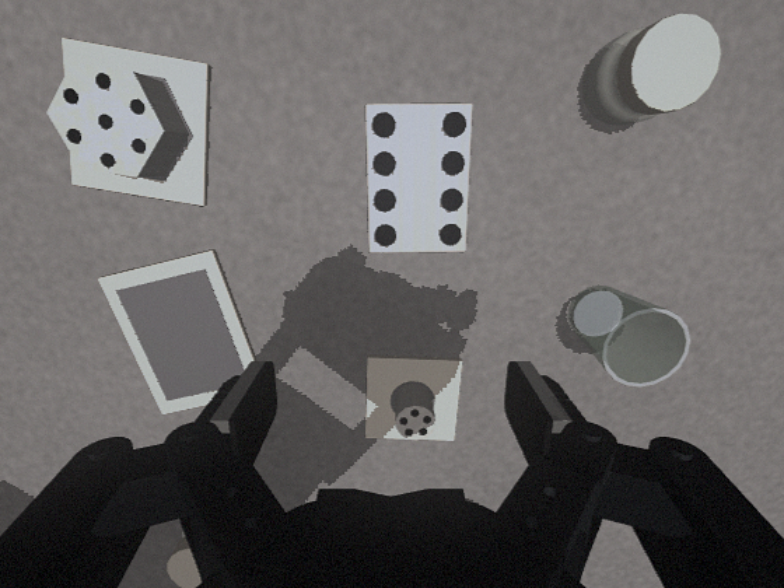

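```bash
python3 - <<'E'
from h import *
import pickle; p,s=pickle.load(open("w6.pkl","rb")); np.set_printoptions(precision=1,suppress=True)
W=lambda c,z:np.array([ray(p,x/1.4-.15,y/1.4-.15,z)[:2] for x,y in c])
A=lambda d:np.degrees(np.arctan2(d[1],d[0]))
o=W([(366,104),(472,103),(466,251),(370,251)],32);print("obl",o.mean(0),A(o[0]-o[3]),A(o[1]-o[2]),A(o[1]-o[0])+90)
print("hex",W([(105,121)],38)); t=W([(63,38),(210,65),(206,206),(72,186)],6);print("hextray",t.mean(0),A(t[1]-t[0])+90,A(t[1]-t[2]))
b=W([(70,96),(103,81),(138,106),(138,146),(108,160),(74,136)],38);print("hex",b.mean(0),[A(q-b.mean(0))%60 for q in b])
e=W([(99,278),(215,250)],6);f=W([(99,278),(163,413)],6);print("obl tray",A(e[1]-e[0])+90,A(f[0]-f[1]),"centre",(e[1]+f[1])/2)
print("round",W([(415,419)],38))
E
```

```text
obl [ 628.3 -148. ] 14.89239573510054 15.146273228146777 14.728945213966782
hex [[616.3  37.3]]
hextray [615.4  36.9] 4.716233024226838 4.850164960694905
hex [616.2  37.1] [np.float64(6.3762165021176), np.float64(5.695396416127881), np.float64(6.009581305062504), np.float64(4.929810448812347), np.float64(6.555200009595183), np.float64(5.902610566776417)]
obl tray 27.603448290891684 27.753082507382054 centre [473.1  -9.1]
round [[ 466.4 -189.6]]
```

The hex block is centred on its tray within about 1 mm and 1°. Now the oblong block.

Call:
arm_command --steps '[0.7,-0.02,0,0.1,98,0.64,-0.01,-0.3,0,98,0,0,-0.8,0,98,0,0,-0.8,0,98,0,0,0,0,98]'

```text
time_s: 26.8
eef_pos: [626.7, -147.2, 50.6]
ee_rot: [-0.001, 0.992, 0.128, -0.002]
force: [-0.3, -0.4, 0.3]
grip_width: 0.98
```

Call:
arm_command --steps '[0,0,0,0,98,0,0,0,0,98]'

```text
time_s: 27.05
eef_pos: [629.0, -148.3, 55.0]
ee_rot: [0.001, 0.992, 0.129, 0.001]
force: [0.3, 0.5, -0.2]
grip_width: 0.981
```

Call:
arm_command --steps '[0,0,-0.6,0,98,0,0,-0.38,0,98,0,0,0,0,98,0,0,0,0,80,0,0,0,0,50]'

```text
time_s: 27.68
eef_pos: [628.9, -148.2, 5.5]
ee_rot: [0.001, 0.992, 0.129, 0.001]
force: [-1.1, 1.0, 7.1]
grip_width: 0.736
```

Call:
arm_command --steps '[0,0,0,0,40,0,0,0,0,40,0,0,0,0,40,0,0,0.3,0,40,0,0,0.5,0,40]' --grip_force 80

```text
time_s: 28.3
eef_pos: [627.5, -147.7, 44.2]
ee_rot: [-0.0, 0.992, 0.129, -0.001]
force: [-0.1, 0.1, -2.8]
grip_width: 0.73
```

Call:
arm_command --steps '[-0.4,0.4,0.5,0.5,40,-0.7,0.6,0.3,0.5,40,-0.7,0.6,0,0.5,40,-0.7,0.6,0,0.5,40,-0.6,0.61,-0.3,0.56,40]'

```text
time_s: 28.92
eef_pos: [472.5, -6.7, 70.2]
ee_rot: [0.001, 0.971, 0.239, 0.001]
force: [0.1, 0.3, -3.1]
grip_width: 0.731
```

Call:
arm_command --steps '[0,0,-0.5,0,40,0,0,-0.2,0,40,0,0,0,0,40,0,0,0,0,40]'

```text
time_s: 29.42
eef_pos: [473.8, -7.8, 34.6]
ee_rot: [0.0, 0.971, 0.238, 0.001]
force: [-0.4, -0.6, -3.1]
grip_width: 0.733
```

Call:
arm_command --steps '[-0.01,0.01,-0.38,0,40,0,0,0,0,40,0,0,-0.04,0,40,0,0,0,0,40]'

```text
time_s: 29.92
eef_pos: [472.9, -7.0, 13.3]
ee_rot: [0.0, 0.971, 0.238, 0.0]
force: [0.8, 0.1, -3.2]
grip_width: 0.732
```

Call:
arm_command --steps '[0,0,-0.03,0,40,0,0,0,0,40]'

```text
time_s: 30.18
eef_pos: [472.8, -7.0, 11.6]
ee_rot: [0.0, 0.971, 0.238, 0.0]
force: [-0.2, -0.2, -0.8]
grip_width: 0.729
```

Just in contact. I'll release, retreat towards −x, and check everything.

Call:
arm_command --steps '[0,0,-0.02,0,40,0,0,0,0,90,0,0,0,0,98,0,0,0,0,98,0,0,0.4,0,98]'

```text
time_s: 30.8
eef_pos: [471.8, -6.7, 29.6]
ee_rot: [-0.001, 0.971, 0.238, -0.001]
force: [0.4, -0.6, 0.7]
grip_width: 0.981
```

Call:
arm_command --steps '[0,0,0.8,0,98,0,0,0.9,0,98,0,0,0.9,0,98,-0.6,-0.2,0.6,0,98,-0.7,-0.3,0.4,0,98]'

```text
time_s: 31.42
eef_pos: [407.0, -32.1, 211.5]
ee_rot: [0.0, 0.971, 0.239, 0.001]
force: [-0.5, -0.8, 0.7]
grip_width: 0.978
```

Call:
arm_command --steps '[-0.2,-0.6,0,0,98,0,0,0,0,98,0,0,0,0,98]'

```text
time_s: 31.8
eef_pos: [397.7, -61.6, 210.2]
ee_rot: [-0.0, 0.971, 0.238, -0.0]
force: [0.7, -0.5, 0.6]
grip_width: 0.986
```

```bash
python3 - <<'E'
from h import *
import pickle
p=capture("wrist"); s=sense(); pickle.dump((p,s),open("w7.pkl","wb")); print(s["eef_pos"],s["ee_rot"],s["time_s"],s["force"])
cv2.imwrite("pics/v11.png",cv2.resize(p["frame"],None,fx=1.4,fy=1.4))
p=capture("scene");cv2.imwrite("pics/v12.png",cv2.resize(p["frame"][90:400,130:530],None,fx=1.9,fy=1.9,interpolation=cv2.INTER_CUBIC))
for n in("top","scene"):
    p=capture(n);m=near(p,"beaker",np.array([575,-308]));print(n,m is not None and rect(p,m,30))
E
```

```text
[397.72139512 -61.42328077 210.12474025] [-2.18666050e-04  9.71118463e-01  2.38597710e-01 -1.23489268e-04] 31.85 [-0.24023313  0.12612957  1.09523293]
top ((572.48095703125, -309.3282775878906), (49.885902404785156, 59.11384582519531), 25.051227569580078)
scene ((563.0853881835938, -304.29840087890625), (52.34610366821289, 85.17757415771484), 52.276161193847656)
```

View pics/v11.png

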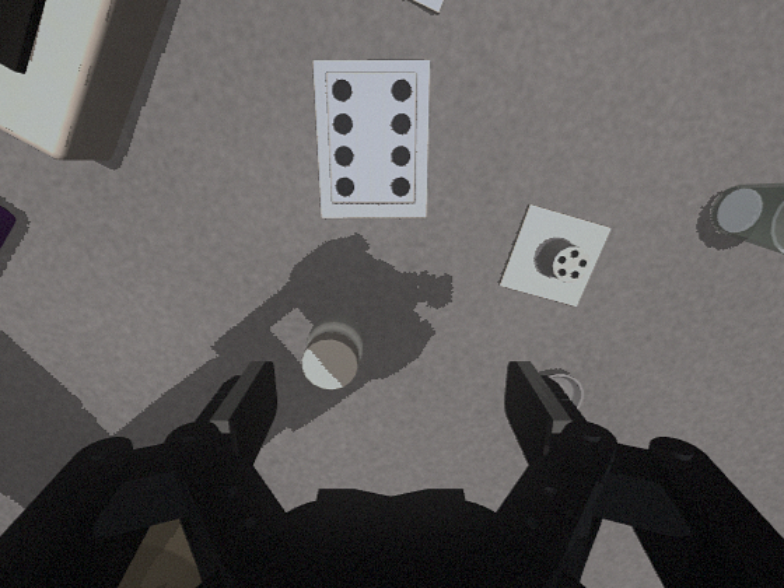

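View pics/v12.png

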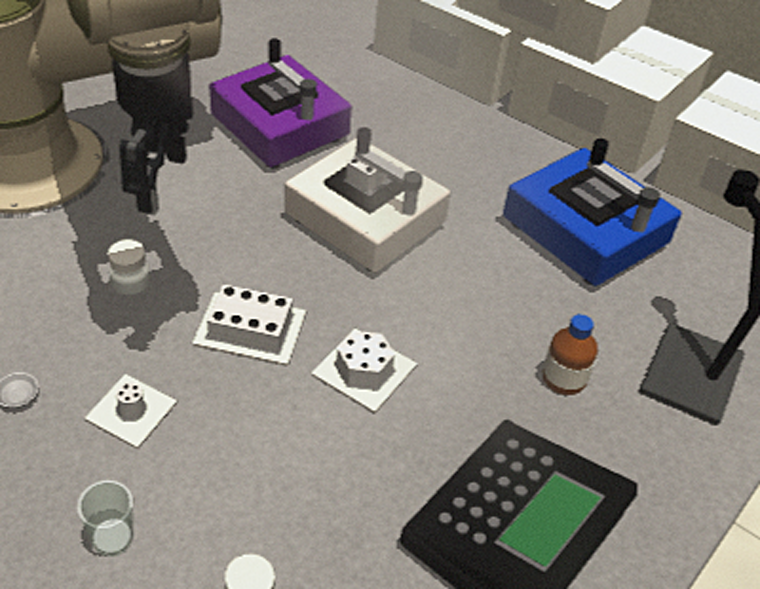

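All four blocks are standing in place, with the oblong centred on its tray at (372,138) in the wrist view. The hold-down arm is over the square block, the beaker is where it started, and the gripper is clear.

```bash
python3 -c "
from h import *
print(finish_job())"
```

```text
the job is handed in; nothing more can be done
None
```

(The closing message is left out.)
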